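# Take the upper masking-tape roll off the bench tape stand

### The job

Get a tape roll ready for masking: swing the tape stand's keeper arm about a quarter turn clear of the spindle, slide only the upper tape roll up off the spindle, and set it down flat in the empty compartment of the grey tray without dropping it. Leave the lower roll on the spindle, close the keeper arm fully over it again, and do not disturb the paint jar, the dropper bottle or the brush cup.

Things in the scene. Friction and masses are not known exactly. Their poses are not given: they have to be found in the camera images.
- stand: Tape stand screwed to the bench. Origin on the axis of its upright spindle, at bench height; z up. Its x axis points from the keeper's pivot pillar to the spindle. Dark steel base 16 mm thick, from x=-130 to +45 mm, 80 mm wide. Spindle 20 mm diameter, blunt tip 80 mm above the bench. Pivot pillar 20 mm diameter at x=-85 mm, y=0.
- keeper (a joint): Keeper arm: flat steel bar turning level about the pivot pillar, 127 mm long from the pivot, 20 mm wide, 85 to 93 mm above the bench, just above the spindle's tip. In rad: 0 = shut at its stop, over the spindle (along the stand's +x); grows counter-clockwise from above to 1.75; at 1.57 it points along the stand's +y. Stays where left; starts up to 0.35 ajar.
- keeper_knob (a point): Middle of the black upright knob near the end of the keeper arm: knob 14 mm diameter, 36 mm tall, standing on the arm from 93 to 129 mm above the bench (this point at 111 mm), 115 mm from the pivot axis. Moves with the arm.
- keeper_pivot (a point): The keeper's upright pivot axis, 85 mm above the bench.
- roll: Upper masking-tape roll, the larger: 58 mm outside diameter, 24 mm tall, cardboard core with 26 mm bore, about 50 g. Origin at the centre of its underside, z along its axis. At the start its underside is 34 mm above the bench, resting on the lower roll, on the spindle.
- low_roll: Lower tape roll, the smaller, on the stand's base under the upper one: 50 mm outside diameter, 18 mm tall, 26 mm bore, about 30 g. Origin at the centre of its underside, 16 mm above the bench.
- tray: Grey plastic tray fixed to the bench, 276 mm along its x, 142 mm along its y, 24 mm tall, walls, floor and divider 5 mm thick. Origin at the centre of its underside. A divider at x=0 makes two compartments, each about 130 by 132 mm; the one on its -x side is empty, the one on its +x side holds the paint jar.
- tray_empty (a point): Centre of the floor of the tray's empty compartment, 5 mm above the bench; axes as the tray's.
- jar: Bystander: paint jar in the tray's other compartment, 36 mm diameter, 42 mm tall. Origin at the centre of its underside.
- dropper: Bystander: dropper paint bottle standing on the bench, 25 mm diameter, 65 mm tall. Origin at the centre of its underside.
- brush_cup: Bystander: clear plastic cup of brushes on the bench, 72 mm diameter, 85 mm tall, the brushes reaching about 160 mm. Origin at the centre of its underside.
Things that resemble listed ones, but are neither listed nor needed, are in the scene too. Several things have the shape of the roll; the one meant has the colours described above.

How it is judged:
By the outcome, as a careful person would: the job done as asked, in the order asked, and still so for the second after the job is handed in, with the robot touching nothing.
It also fails if it takes over 69 s, if anything falls off the work surface, if the arm or the gripper's body presses on something with over 40 N, if the wrist force passes 120 N, or if a joint passes its speed limit or range.

### The arm

A 6-joint arm with a two-finger parallel gripper is mounted at the origin on the work surface. World frame = base frame: x ahead of the robot, y to its left, z up, the work surface at z = 0. Lengths are in m, angles in rad, forces in N, time in s.
With the tool pointing down it reaches from about 0.35 to 0.775 m from the base axis. Payload 7.3 kg.
Tool frame: the origin (TCP) lies on the front face of the gripper's body, between the roots of the fingers; the fingertips stand ahead of it and the grasp point (between the pads) lies 47 mm ahead of it (finger_overhang is the z of the fingertips in the tool frame, in m); z points along the fingers, y is the line along which they close (so a half turn about z gives the same grasp; the last joint's range is limited). The gripper opens to 92 mm and grips with 3 to 60 N. Pads are 19 mm wide; open, the fingers measure 130 mm over their backs; the gripper's body (75 mm by 190 mm) begins 47 mm behind the grasp point.
Start: joints at [1.188, 0.342, 1.524, -0, 1.275, -0.146], TCP at [0.123, 0.51, 0.292] pointing down, gripper open.
Joint ranges: [-2.53, 2.53], [-0.77, 2.02], [0.04, 2.7], [-1, 4.14], [0.28, 2.66], [-3.11, 3.11]. Speed limits (rad/s): [2.57, 2.57, 3.14, 3.14, 3.14, 3.14].

### API

Orientations are given as [roll, pitch, yaw] about the fixed x, y, z axes, in that order (R = Rz(yaw) Ry(pitch) Rx(roll)).
In Python, from cell import * gives the robot as it stands. The module is installed in compiled form; this text tells all that it offers.
- The arm moves only by the tool arm_command, never from a script. Its argument "series" is a list of rows, each an object of numbers: "x", "y", "z": the shift along the tool's x, y, z in mm; "rx", "ry", "rz": the turn, a rotation vector about the tool's x, y, z in degrees. A call has 1 to 20 rows; each row is the pose to reach, as a shift and turn from the pose commanded when the call began, along the tool's axes at that moment; what a row does not reach only later rows make up. A row lasts 1/10 s, in which the tool goes at most 50 mm and 8.59 degrees, less where a joint would pass 70% of its speed; a pose out of reach is approached as far as the arm can. A call with a gripper value outside its range is refused whole. "hand" is the finger opening in mm, from 0 to 91.8, set as the call begins (left out, the last holds). The fingers move at their own pace and stop on an object; "squeeze" is the grip in N (left out, the last holds). Time passes only in rows, so rows that repeat a pose let the fingers close. It gives the time, the measured TCP pose, the force, the opening and the grip force at its end, in the units of the state.
- observe(): the state, without advancing time (a new reading comes with each control period).
- read_camera(name): name is "side" or "top"; returns a dict with "pixels" (400x640x3 uint8, blue, green, red), "K" (3x3 intrinsics, pixels), "rvec" (rotation vector, rad) and "tvec" (3), from world to camera coordinates, as OpenCV has them. Camera axes: x right, y down, z forward; pixel columns grow to the right and rows downward; lengths in m; the calibration is good to about 2 mm. A picture is of the moment at which its call begins. There is no depth.
- hand_in(): hands the job in; it is judged then, once.
Trained networks look in a picture, given as the dict that the camera call returned (one of the last four; its "shot" number tells which), for a name from the list of things; names that differ only in an ending like _2 or _b are one class to them, and where a whole thing is asked for, a point or a joint stands for the part that bears it (a point fixed in the world has none). Each returns a list of dicts, best first, with "confidence" (0 to 1); they miss things now and then, are a little off and sometimes report something else, mostly with a low value. They report only what shows in the picture. A call takes as long as a camera call. They do not tell look-alikes from the thing itself.
- boxes_of(picture, query): "point" ([x, y, z] in m, in world coordinates, good to about 4 mm: the middle of the surface that is visible of it).
- trace(picture, query): "pixels" (400x640 bool, what is visible of it).
- mark_of(picture, query): "point" ([x, y, z] in m, in world coordinates, good to about 4 mm: a listed point, or the origin of a listed thing).
The state is a dict: "time": time; "qpos": joint angles; "qvel": joint speeds; "joint_efforts": joint torques, N m; "tool_pos": TCP position; "tool_rot": TCP orientation; "contact_force": force on the tool from outside, world axes, zero at the start; "torque": the same for the moment, N m; "opening": finger opening in m; "grip_force": force on a finger pad.
Only numpy, scipy, OpenCV 4.12 (cv2) and the standard library are available. Lean on these libraries where they do the work, as an engineer would, in place of code of your own. Each camera call takes 0.05 s, during which the arm holds its last target. There are 200 camera calls.

## Working session

There is one attempt and no reset: what is moved stays moved. The work goes in short steps, Python scripts to look and compute and a tool call to move; the robot and the scene stay as the last step left them, time stands still between calls to the robot, and variables do not carry over. Pictures are saved under pics/ and viewed, at most 10 in all, crops included, and the job is handed in when it is done.

Besides the shell and the picture viewer there is one more tool, called after "Emit:" as name(argument=value, ...), one argument or row to a line, values as JSON. arm_command: Moves the arm, as the interface text tells. Its arguments: {"type":"object","properties":{"series":{"type":"array"},"hand":{"type":"number"},"squeeze":{"type":"number"}},"required":["series"]}

```bash
mkdir -p pics; python3 - <<'E'
from cell import *
import cv2,numpy as np
o=observe();print({k:np.round(o[k],3) for k in('time','tool_pos','tool_rot','opening')}, o.keys())
for c in('top','side'):
    p=read_camera(c);cv2.imwrite(f'pics/{c}0.png',p['pixels'])
    print(c,p['K'][0],'cam',np.round(-cv2.Rodrigues(np.array(p['rvec']))[0].T@np.array(p['tvec']).ravel(),3))
    for q in('stand','keeper_knob','keeper_pivot','roll','low_roll','tray','tray_empty','jar','dropper','brush_cup'):
        R,t=p['rvec'],p['tvec']
        for d in mark_of(p,q)[:4]:
            px=cv2.projectPoints(np.array([d['point']],float),np.array(R),np.array(t),np.array(p['K']),None)[0].ravel()
            print(q,np.round(d['point'],4),round(d['confidence'],2),px.round())
E
```

```text
{'time': np.float64(0.0), 'tool_pos': array([0.123, 0.51 , 0.292]), 'tool_rot': array([-3.14 , -0.   ,  2.905]), 'opening': np.float64(0.092)} dict_keys(['time', 'qpos', 'qvel', 'joint_efforts', 'tool_pos', 'tool_rot', 'contact_force', 'torque', 'grip_force', 'opening'])
top [479.22439463   0.         324.43724404] cam [0.417 0.003 1.124]
stand [0.5729 0.2149 0.0011] 0.7 [237. 234.]
stand [ 0.6268 -0.2671  0.0016] 0.49 [441. 216.]
keeper_knob [0.5869 0.2529 0.1113] 0.91 [210. 220.]
keeper_pivot [0.4815 0.2063 0.0814] 0.86 [231. 271.]
roll [0.6802 0.2481 0.0025] 0.85 [226. 189.]
roll [0.5717 0.2172 0.0357] 0.82 [233. 232.]
roll [ 0.4952  0.3422 -0.0019] 0.65 [180. 266.]
roll [ 0.5991  0.0907 -0.0013] 0.61 [290. 224.]
tray [ 0.5662 -0.2608 -0.001 ] 0.76 [438. 241.]
tray_empty [ 0.4987 -0.2443  0.0036] 0.88 [433. 270.]
jar [ 0.6244 -0.2647  0.0027] 0.72 [440. 217.]
dropper [0.6318 0.0103 0.0022] 0.6 [324. 211.]
brush_cup [ 0.7756 -0.0122 -0.0038] 0.95 [335. 154.]
side [451.91160525   0.         312.68255398] cam [ 0.149 -0.63   0.593]
keeper_knob [0.5921 0.2503 0.1118] 0.59 [241. 165.]
keeper_pivot [0.4838 0.205  0.0811] 0.83 [210. 198.]
roll [0.5993 0.0935 0.0042] 0.88 [282. 230.]
roll [0.5698 0.2143 0.0346] 0.75 [243. 201.]
roll [0.5948 0.3304 0.0051] 0.72 [231. 190.]
roll [ 0.5024  0.3415 -0.0019] 0.66 [197. 202.]
low_roll [0.5649 0.2157 0.0157] 0.49 [242. 208.]
tray [ 0.5698 -0.2616  0.0054] 0.94 [383. 329.]
tray [0.486  0.2036 0.0829] 0.54 [211. 197.]
tray_empty [ 0.5015 -0.2477  0.0011] 0.68 [347. 345.]
jar [ 0.6247 -0.2669  0.0101] 0.87 [408. 315.]
dropper [0.631  0.0086 0.    ] 0.59 [316. 244.]
brush_cup [ 7.801e-01 -1.190e-02  1.000e-04] 0.83 [372. 225.]
```

```bash
python3 - <<'E'
import cv2
a=cv2.imread('pics/top0.png')[130:310,150:480]; b=cv2.imread('pics/side0.png')[130:270,170:340]
cv2.imwrite('pics/topc.png',cv2.resize(a,None,fx=2.4,fy=2.4,interpolation=3));cv2.imwrite('pics/sidec.png',cv2.resize(b,None,fx=4,fy=4,interpolation=3))
E
```

```text
(no output)
```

View pics/topc.png

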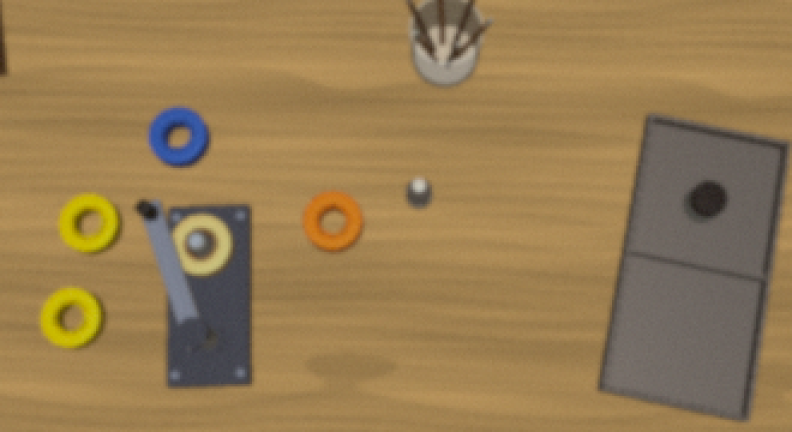

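View pics/sidec.png

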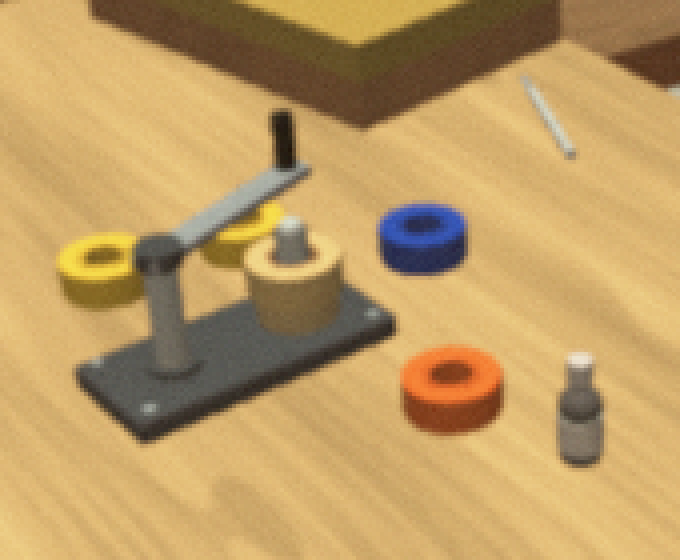

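View pics/side0.png

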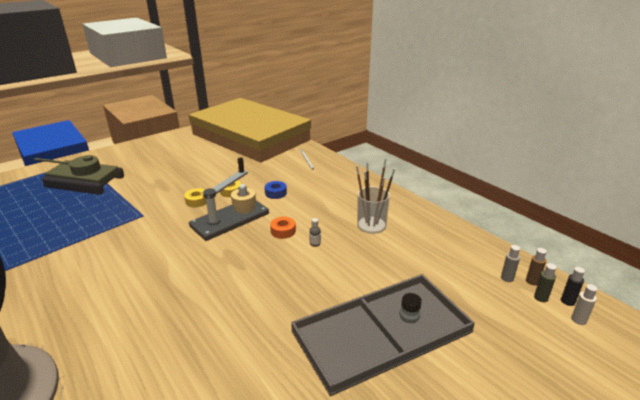

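The candidates in the top picture are yellow (180,266) and (187,222), blue (226,189), orange (290,224) and tan on the spindle (233,232). Only the tan one sits on the stand's spindle above a lower roll and is masking-tape coloured with a cardboard core, and the enlarged side crop confirms it, at crop (293,270). The knob is at top (210,218). The empty tray compartment is the near one, at top (433,270).

```bash
cat > h.py <<'E'
from cell import *
import cell,cv2,numpy as np
from scipy.spatial.transform import Rotation as Ro
def ray(p,uv,z):
    R=cv2.Rodrigues(np.array(p['rvec'],float))[0];t=np.array(p['tvec'],float).ravel()
    n=cv2.undistortPoints(np.array(uv,float).reshape(-1,1,2),np.array(p['K']),None).reshape(-1,2)
    d=np.c_[n,np.ones(len(n))]@R;c=-R.T@t
    return (c+d*((z-c[2])/d[:,2])[:,None])
def rows(targets,start=None):
    """targets: (x,y,z,ydeg) TCP world, ydeg = heading of tool y; prints mm/deg in tool frame. start same."""
    o=observe();R=Ro.from_euler('xyz',o['tool_rot']) ;p0=np.array(o['tool_pos'])
    if start is not None: p0=np.array(start[:3]);R=Ro.from_euler('xyz',[np.pi,0,np.radians(start[3]+90)])
    for x,y,z,h in targets:
        s=R.inv().apply(np.array([x,y,z])-p0)*1000
        r=(R.inv()*Ro.from_euler('xyz',[np.pi,0,np.radians(h+90)])).as_rotvec(True)
        print('xyz',s.round(1),'rot',r.round(1))
def marks(c,qs):
    p=read_camera(c)
    for q in qs:
        for d in mark_of(p,q)[:3]: print(c,q,np.round(d['point'],4),round(d['confidence'],2))
    return p
E
python3 - <<'E'
from h import *
print('overhang',getattr(cell,'finger_overhang',None),'heading y',np.degrees(observe()['tool_rot'][2])-90)
for c in('top','side'):
    p=read_camera(c)
    for q,z in(('stand',.016),('tray',.024)):
        for d in trace(p,q)[:2]:
            m=d['pixels'].astype(np.uint8)
            if m.sum()<50: continue
            ys,xs=np.nonzero(m);print(c,q,d['confidence'],m.sum(),xs.min(),xs.max(),ys.min(),ys.max())
            w=ray(p,np.c_[xs,ys],z)[:,:2]
            r=cv2.minAreaRect((w*1000).astype(np.float32));print(np.round(r[0],1),np.round(r[1],1),r[2])
    for q in('keeper_knob','keeper_pivot','roll','stand','tray_empty','tray'):
        for d in mark_of(p,q)[:5]:
            print(c,q,np.round(d['point'],4),round(d['confidence'],2))
p=read_camera('top')
# stand base outer screws/corners by dark mask
m=(p['pixels'].max(2)<90).astype(np.uint8);m[:, :205]=0;m[:,265:]=0;m[:200]=0;m[300:]=0
m=cv2.morphologyEx(m,cv2.MORPH_OPEN,np.ones((3,3)))
ys,xs=np.nonzero(m);w=ray(p,np.c_[xs,ys],.016)[:,:2]
r=cv2.minAreaRect((w*1000).astype(np.float32));print('dark',m.sum(),r)
E
```

```text
overhang 0.0655 heading y 76.43125689178862
top stand 0.74 2651 207 255 213 293
[528.1 223.8] [186.3 112.7] 3.093811273574829
top tray 0.68 7422 399 479 178 306
[ 567.6 -258.4] [148.6 280.9] 79.03624725341797
top keeper_knob [0.5899 0.2519 0.1072] 0.58
top keeper_pivot [0.4856 0.2052 0.0823] 0.74
top keeper_pivot [0.5712 0.216  0.0381] 0.18
top roll [5.909e-01 3.281e-01 4.000e-04] 0.78
top roll [ 0.6824  0.2503 -0.0033] 0.78
top roll [ 0.4991  0.3418 -0.0023] 0.6
top roll [6.012e-01 9.100e-02 2.000e-04] 0.58
top stand [0.5698 0.2127 0.0012] 0.74
top stand [ 0.5014 -0.2448  0.0048] 0.18
top tray_empty [ 0.4992 -0.2467  0.0061] 0.67
top tray [ 0.5621 -0.2638  0.0015] 0.92
side stand 0.73 2024 189 268 157 239
[559.9 315.8] [384.9 184.8] 72.0514144897461
side tray 0.82 11661 291 473 274 395
[ 562.4 -266. ] [159.6 284.2] 79.14142608642578
side keeper_knob [0.5914 0.2516 0.1107] 0.88
side keeper_pivot [0.4864 0.2049 0.0798] 0.56
side roll [0.5997 0.0941 0.0024] 0.95
side roll [0.5684 0.2123 0.0322] 0.85
side roll [6.795e-01 2.512e-01 6.000e-04] 0.76
side roll [ 0.5015  0.3395 -0.0017] 0.67
side roll [0.5935 0.3286 0.0009] 0.47
side stand [ 0.5664  0.2143 -0.0029] 0.77
side stand [0.5915 0.2518 0.1105] 0.43
side stand [0.5661 0.2158 0.014 ] 0.21
side tray_empty [ 0.5005 -0.2454  0.002 ] 0.89
side tray [ 0.5711 -0.2579  0.0044] 0.92
side tray [0.5722 0.2126 0.0348] 0.54
dark 1550 ((530.123046875, 225.0272216796875), (177.7476043701172, 105.72406768798828), 3.144960641860962)
```

```bash
python3 - <<'E'
from h import *
rows([(.590,.252,.230,113.5),(.590,.252,.1635,113.5)])
print('arc')
c=np.array([.4843,.2054]);
rows([(*(c+.1152*np.array([np.cos(a),np.sin(a)])),.1635,np.degrees(a)+90) for a in np.radians(np.linspace(23.5,95,13))],(.590,.252,.1635,113.5))
E
```

```text
xyz [-514.4 -141.7   62.3] rot [  0.    0.  -37.1]
xyz [-514.4 -141.7  128.8] rot [  0.    0.  -37.1]
arc
xyz [ 0.3 -0.6 -0. ] rot [0. 0. 0.]
xyz [ 0.9 11.4  0. ] rot [ 0.  0. -6.]
xyz [ 2.8 23.2  0. ] rot [  0.    0.  -11.9]
xyz [ 5.9 34.8  0. ] rot [  0.    0.  -17.9]
xyz [10.1 46.   0. ] rot [  0.    0.  -23.8]
xyz [15.5 56.6  0. ] rot [  0.    0.  -29.8]
xyz [22.  66.7  0. ] rot [  0.    0.  -35.8]
xyz [29.5 76.1  0. ] rot [  0.    0.  -41.7]
xyz [37.9 84.6  0. ] rot [  0.    0.  -47.7]
xyz [47.2 92.2  0. ] rot [  0.    0.  -53.6]
xyz [57.2 98.8  0. ] rot [  0.    0.  -59.6]
xyz [ 67.8 104.3   0. ] rot [  0.    0.  -65.5]
xyz [ 79.  108.7   0. ] rot [  0.    0.  -71.5]
```

Emit:
arm_command(
  series=[
    {"x":-514,"y":-142,"z":62,"rz":-37},
    {"x":-514,"y":-142,"z":62,"rz":-37},
    {"x":-514,"y":-142,"z":62,"rz":-37},
    {"x":-514,"y":-142,"z":62,"rz":-37},
    {"x":-514,"y":-142,"z":62,"rz":-37},
    {"x":-514,"y":-142,"z":62,"rz":-37},
    {"x":-514,"y":-142,"z":62,"rz":-37},
    {"x":-514,"y":-142,"z":62,"rz":-37},
    {"x":-514,"y":-142,"z":62,"rz":-37},
    {"x":-514,"y":-142,"z":62,"rz":-37},
    {"x":-514,"y":-142,"z":62,"rz":-37},
    {"x":-514,"y":-142,"z":62,"rz":-37},
    {"x":-514,"y":-142,"z":62,"rz":-37},
    {"x":-514,"y":-142,"z":62,"rz":-37},
    {"x":-514,"y":-142,"z":62,"rz":-37},
    {"x":-514,"y":-142,"z":62,"rz":-37},
  ],
  hand=50,
)

```text
invalid input
```

Emit:
arm_command(
  series=[
    {"x":-514,"y":-142,"z":62,"rx":0,"ry":0,"rz":-37},
    {"x":-514,"y":-142,"z":62,"rx":0,"ry":0,"rz":-37},
    {"x":-514,"y":-142,"z":62,"rx":0,"ry":0,"rz":-37},
    {"x":-514,"y":-142,"z":62,"rx":0,"ry":0,"rz":-37},
    {"x":-514,"y":-142,"z":62,"rx":0,"ry":0,"rz":-37},
    {"x":-514,"y":-142,"z":62,"rx":0,"ry":0,"rz":-37},
    {"x":-514,"y":-142,"z":62,"rx":0,"ry":0,"rz":-37},
    {"x":-514,"y":-142,"z":62,"rx":0,"ry":0,"rz":-37},
    {"x":-514,"y":-142,"z":62,"rx":0,"ry":0,"rz":-37},
    {"x":-514,"y":-142,"z":62,"rx":0,"ry":0,"rz":-37},
    {"x":-514,"y":-142,"z":62,"rx":0,"ry":0,"rz":-37},
    {"x":-514,"y":-142,"z":62,"rx":0,"ry":0,"rz":-37},
    {"x":-514,"y":-142,"z":62,"rx":0,"ry":0,"rz":-37},
    {"x":-514,"y":-142,"z":62,"rx":0,"ry":0,"rz":-37},
  ],
  hand=50,
  squeeze=15,
)

```text
time: 3.45
tool_pos: [0.5886, 0.2524, 0.2301]
tool_rot: [3.141, -0.001, -2.732]
contact_force: [0.3, -0.9, -0.2]
opening: 0.0504
grip_force: 0.0
```

Emit:
arm_command(
  series=[
    {"x":0,"y":0,"z":33,"rx":0,"ry":0,"rz":0},
    {"x":0,"y":0,"z":66,"rx":0,"ry":0,"rz":0},
    {"x":0,"y":0,"z":66,"rx":0,"ry":0,"rz":0},
  ],
)

```text
time: 3.75
tool_pos: [0.5858, 0.2526, 0.1605]
tool_rot: [3.14, -0.009, -2.73]
contact_force: [-0.2, -0.2, 0.2]
opening: 0.05
grip_force: 0.0
```

```bash
python3 - <<'E'
from h import *
o=observe();print(o['tool_pos'],o['contact_force'])
p=marks('side',['keeper_knob']);cv2.imwrite('pics/s1.png',cv2.resize(p['pixels'][90:270,140:340],None,fx=3,fy=3))
E
```

```text
[0.58578465 0.2525921  0.16047912] [-0.24502901 -0.18020555  0.17823945]
side keeper_knob [0.5926 0.2511 0.1135] 0.74
```

View pics/s1.png

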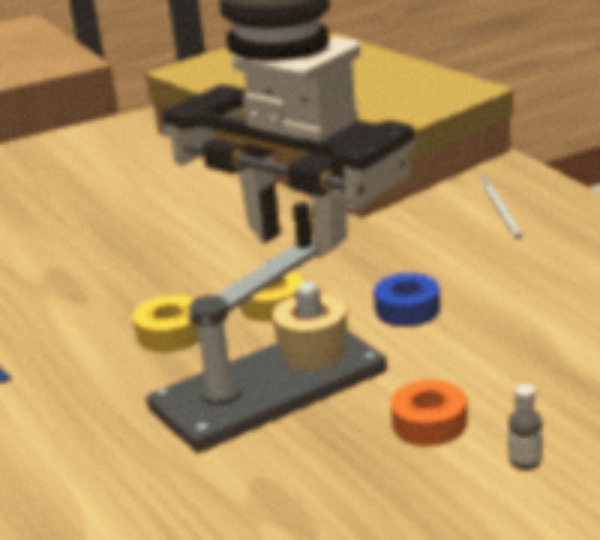

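The knob at crop (302,225) stands between the open fingers. I'll correct by a few mm and close.

Emit:
arm_command(
  series=[
    {"x":-2,"y":0,"z":0,"rx":0,"ry":0,"rz":0},
    {"x":-2,"y":0,"z":0,"rx":0,"ry":0,"rz":0},
    {"x":-2,"y":0,"z":0,"rx":0,"ry":0,"rz":0},
    {"x":-2,"y":0,"z":0,"rx":0,"ry":0,"rz":0},
  ],
)

```text
time: 4.25
tool_pos: [0.5915, 0.2526, 0.165]
tool_rot: [-3.142, 0.001, -2.733]
contact_force: [-0.4, 0.5, -0.8]
opening: 0.05
grip_force: 0.0
```

Emit:
arm_command(
  series=[
    {"x":0,"y":0,"z":0,"rx":0,"ry":0,"rz":0},
    {"x":0,"y":0,"z":0,"rx":0,"ry":0,"rz":0},
    {"x":0,"y":0,"z":0,"rx":0,"ry":0,"rz":0},
    {"x":0,"y":0,"z":0,"rx":0,"ry":0,"rz":0},
    {"x":0,"y":0,"z":0,"rx":0,"ry":0,"rz":0},
    {"x":0,"y":0,"z":0,"rx":0,"ry":0,"rz":0},
  ],
  hand=0,
  squeeze=12,
)

```text
time: 4.85
tool_pos: [0.5913, 0.2525, 0.1642]
tool_rot: [3.142, -0.0, -2.733]
contact_force: [0.1, 0.1, -1.1]
opening: 0.0136
grip_force: 12.0
```

Emit:
arm_command(
  series=[
    {"x":1,"y":12,"z":0,"rx":0,"ry":0,"rz":-6},
    {"x":3,"y":24,"z":0,"rx":0,"ry":0,"rz":-12},
    {"x":6,"y":35.5,"z":0,"rx":0,"ry":0,"rz":-18},
    {"x":10,"y":46.5,"z":0,"rx":0,"ry":0,"rz":-24},
    {"x":15.5,"y":57.5,"z":0,"rx":0,"ry":0,"rz":-30},
  ],
)

```text
time: 5.35
tool_pos: [0.5547, 0.3001, 0.1642]
tool_rot: [-3.141, 0.003, -2.205]
contact_force: [2.0, 3.2, -2.4]
opening: 0.0132
grip_force: 12.0
```

Emit:
arm_command(
  series=[
    {"x":0.6,"y":12,"z":0,"rx":0,"ry":0,"rz":-6},
    {"x":2.5,"y":24,"z":0,"rx":0,"ry":0,"rz":-12},
    {"x":5.7,"y":35.5,"z":0,"rx":0,"ry":0,"rz":-18},
    {"x":10,"y":47,"z":0,"rx":0,"ry":0,"rz":-24},
    {"x":15.5,"y":57.5,"z":0,"rx":0,"ry":0,"rz":-30},
    {"x":22,"y":68,"z":0,"rx":0,"ry":0,"rz":-36},
    {"x":28.5,"y":76,"z":0,"rx":0,"ry":0,"rz":-41},
    {"x":28.5,"y":76,"z":0,"rx":0,"ry":0,"rz":-41},
    {"x":28.5,"y":76,"z":0,"rx":0,"ry":0,"rz":-41},
    {"x":28.5,"y":76,"z":0,"rx":0,"ry":0,"rz":-41},
  ],
)

```text
time: 6.35
tool_pos: [0.4758, 0.3236, 0.1643]
tool_rot: [-3.141, 0.004, -1.493]
contact_force: [-0.7, 10.0, -2.6]
opening: 0.0135
grip_force: 12.0
```

Emit:
arm_command(
  series=[
    {"x":0,"y":0,"z":0,"rx":0,"ry":0,"rz":0},
    {"x":0,"y":0,"z":0,"rx":0,"ry":0,"rz":0},
    {"x":0,"y":0,"z":0,"rx":0,"ry":0,"rz":0},
    {"x":0,"y":0,"z":-40,"rx":0,"ry":0,"rz":0},
    {"x":0,"y":0,"z":-80,"rx":0,"ry":0,"rz":0},
    {"x":0,"y":0,"z":-80,"rx":0,"ry":0,"rz":0},
  ],
  hand=50,
)

```text
time: 6.95
tool_pos: [0.4784, 0.3223, 0.25]
tool_rot: [-3.131, 0.004, -1.494]
contact_force: [0.0, 0.2, -0.3]
opening: 0.0497
grip_force: 0.0
```

```bash
python3 - <<'E'
from h import *
for c in('top','side'):
    p=marks(c,['keeper_knob','keeper_pivot','roll','low_roll','stand'])
    cv2.imwrite(f'pics/{c}2.png',p['pixels'])
rows([(.570,.2143,.2,95),(.570,.2143,.1,95)])
print(observe()['qpos'])
E
```

```text
top keeper_knob [0.4774 0.3238 0.1113] 0.82
top keeper_pivot [0.484  0.2062 0.0861] 0.86
top roll [ 0.5935  0.3308 -0.0026] 0.96
top roll [ 6.798e-01  2.480e-01 -2.000e-04] 0.88
top roll [0.6003 0.0875 0.0015] 0.84
top stand [ 5.728e-01  2.142e-01 -1.000e-04] 0.68
side keeper_knob [0.4725 0.3199 0.111 ] 0.6
side keeper_pivot [0.4867 0.2073 0.0822] 0.9
side roll [0.5692 0.2139 0.0333] 0.92
side roll [0.6008 0.0911 0.0012] 0.89
side roll [0.5029 0.3392 0.0015] 0.81
side low_roll [0.566  0.2136 0.0151] 0.41
side stand [ 0.5679  0.2154 -0.0066] 0.91
xyz [114.1 -85.3  43.8] rot [ 0.  -0.  89.4]
xyz [114.1 -85.4 143.8] rot [ 0.  -0.  89.4]
[ 4.60479656e-01  4.73054569e-01  1.45729642e+00  4.45274734e-05
  1.21186895e+00 -2.75849004e+00]
```

Emit:
arm_command(
  series=[
    {"x":114,"y":-85,"z":0,"rx":0,"ry":0,"rz":89},
    {"x":114,"y":-85,"z":0,"rx":0,"ry":0,"rz":89},
    {"x":114,"y":-85,"z":0,"rx":0,"ry":0,"rz":89},
    {"x":114,"y":-85,"z":0,"rx":0,"ry":0,"rz":89},
    {"x":114,"y":-85,"z":0,"rx":0,"ry":0,"rz":89},
    {"x":114,"y":-85,"z":0,"rx":0,"ry":0,"rz":89},
    {"x":114,"y":-85,"z":0,"rx":0,"ry":0,"rz":89},
    {"x":114,"y":-85,"z":0,"rx":0,"ry":0,"rz":89},
    {"x":114,"y":-85,"z":0,"rx":0,"ry":0,"rz":89},
    {"x":114,"y":-85,"z":0,"rx":0,"ry":0,"rz":89},
    {"x":114,"y":-85,"z":0,"rx":0,"ry":0,"rz":89},
    {"x":114,"y":-85,"z":0,"rx":0,"ry":0,"rz":89},
    {"x":114,"y":-85,"z":50,"rx":0,"ry":0,"rz":89},
    {"x":114,"y":-85,"z":60,"rx":0,"ry":0,"rz":89},
    {"x":114,"y":-85,"z":60,"rx":0,"ry":0,"rz":89},
    {"x":114,"y":-85,"z":60,"rx":0,"ry":0,"rz":89},
  ],
  hand=80,
)

```text
time: 9.15
tool_pos: [0.5704, 0.2146, 0.1854]
tool_rot: [3.141, 0.001, -3.046]
contact_force: [0.8, -0.2, -0.0]
opening: 0.0801
grip_force: 0.0
```

```bash
python3 - <<'E'
from h import *
for c in('top','side'): marks(c,['keeper_knob','keeper_pivot','roll','stand'])
rows([(.570,.2144,.1005,95)]);print(observe()['tool_pos'])
E
```

```text
top keeper_pivot [0.4809 0.2055 0.0817] 0.97
top roll [ 0.5996  0.0899 -0.0011] 0.96
top roll [0.569  0.218  0.0352] 0.66
top roll [0.4996 0.342  0.0013] 0.57
top stand [ 0.5709  0.213  -0.0027] 0.68
side keeper_knob [0.4729 0.3199 0.1106] 0.67
side keeper_knob [ 0.5687  0.215  -0.0051] 0.23
side keeper_pivot [0.485  0.2056 0.0819] 0.56
side roll [0.5694 0.2146 0.0362] 0.93
side roll [ 6.810e-01  2.477e-01 -1.000e-04] 0.75
side roll [6.031e-01 9.200e-02 2.000e-04] 0.7
side stand [ 0.5659  0.2142 -0.0059] 0.9
xyz [-0.1 -0.1 84. ] rot [0.  0.  0.4]
[0.56982264 0.2144633  0.18449038]
```

Emit:
arm_command(
  series=[
    {"x":0,"y":0,"z":25,"rx":0,"ry":0,"rz":0},
    {"x":0,"y":0,"z":50,"rx":0,"ry":0,"rz":0},
    {"x":0,"y":0,"z":68,"rx":0,"ry":0,"rz":0},
    {"x":0,"y":0,"z":78,"rx":0,"ry":0,"rz":0},
    {"x":0,"y":0,"z":84,"rx":0,"ry":0,"rz":0},
    {"x":0,"y":0,"z":84,"rx":0,"ry":0,"rz":0},
    {"x":0,"y":0,"z":84,"rx":0,"ry":0,"rz":0},
  ],
)

```text
time: 10.35
tool_pos: [0.5703, 0.2146, 0.101]
tool_rot: [3.141, 0.001, -3.047]
contact_force: [0.8, 1.4, 0.0]
opening: 0.0799
grip_force: 0.0
```

Emit:
arm_command(
  series=[
    {"x":0,"y":0,"z":0,"rx":0,"ry":0,"rz":0},
    {"x":0,"y":0,"z":0,"rx":0,"ry":0,"rz":0},
    {"x":0,"y":0,"z":0,"rx":0,"ry":0,"rz":0},
    {"x":0,"y":0,"z":0,"rx":0,"ry":0,"rz":0},
    {"x":0,"y":0,"z":0,"rx":0,"ry":0,"rz":0},
    {"x":0,"y":0,"z":0,"rx":0,"ry":0,"rz":0},
  ],
  hand=40,
  squeeze=12,
)

```text
time: 10.95
tool_pos: [0.5699, 0.2145, 0.1006]
tool_rot: [3.141, 0.001, -3.047]
contact_force: [-0.6, 0.1, 4.1]
opening: 0.0584
grip_force: 12.0
```

Emit:
arm_command(
  series=[
    {"x":0,"y":0,"z":-8,"rx":0,"ry":0,"rz":0},
    {"x":0,"y":0,"z":-20,"rx":0,"ry":0,"rz":0},
    {"x":0,"y":0,"z":-35,"rx":0,"ry":0,"rz":0},
    {"x":0,"y":0,"z":-50,"rx":0,"ry":0,"rz":0},
    {"x":0,"y":0,"z":-70,"rx":0,"ry":0,"rz":0},
    {"x":0,"y":0,"z":-90,"rx":0,"ry":0,"rz":0},
    {"x":0,"y":0,"z":-110,"rx":0,"ry":0,"rz":0},
    {"x":0,"y":0,"z":-110,"rx":0,"ry":0,"rz":0},
  ],
)

```text
time: 11.75
tool_pos: [0.5711, 0.2148, 0.214]
tool_rot: [3.141, 0.007, -3.047]
contact_force: [-0.2, -0.4, -0.0]
opening: 0.0583
grip_force: 12.0
```

```bash
python3 - <<'E'
from h import *
p=marks('side',['roll','low_roll']);cv2.imwrite('pics/s3.png',cv2.resize(p['pixels'][90:270,140:340],None,fx=3,fy=3))
rows([(.500,-.2455,.211,79),(.500,-.2455,.073,79)]);print(observe()['tool_pos'])
E
```

```text
side roll [ 0.6008  0.0912 -0.0031] 0.82
side roll [0.5931 0.3335 0.001 ] 0.77
side roll [ 6.810e-01  2.509e-01 -1.000e-04] 0.69
side low_roll [0.5642 0.2116 0.0151] 0.48
xyz [ 112.6 -451.2   -1.3] rot [-0.  -0.1 16.4]
xyz [ 112.4 -451.2  136.7] rot [-0.  -0.1 16.4]
[0.56933023 0.2143465  0.20957456]
```

View pics/s3.png

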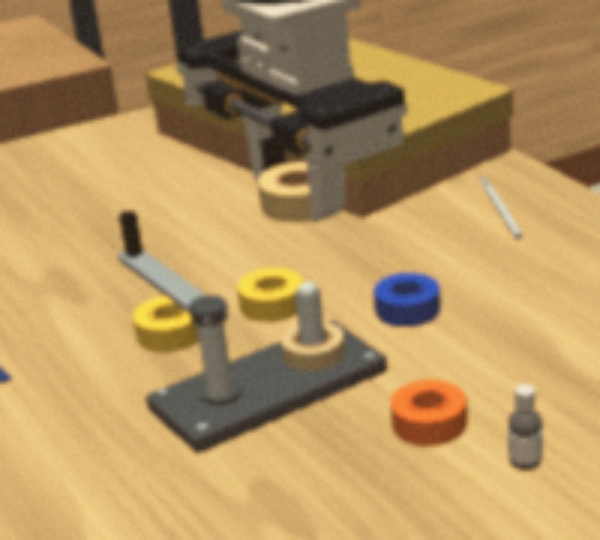

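Lower roll is still on the spindle at crop (313,345), upper roll held at (290,190), keeper open. Carrying to the tray.

Emit:
arm_command(
  series=[
    {"x":4,"y":-15,"z":0,"rx":0,"ry":0,"rz":1},
    {"x":11,"y":-45,"z":0,"rx":0,"ry":0,"rz":2},
    {"x":20,"y":-80,"z":0,"rx":0,"ry":0,"rz":3},
    {"x":29,"y":-115,"z":0,"rx":0,"ry":0,"rz":4},
    {"x":37,"y":-150,"z":0,"rx":0,"ry":0,"rz":5},
    {"x":46,"y":-185,"z":0,"rx":0,"ry":0,"rz":7},
    {"x":55,"y":-220,"z":0,"rx":0,"ry":0,"rz":8},
    {"x":64,"y":-255,"z":0,"rx":0,"ry":0,"rz":10},
    {"x":72,"y":-290,"z":0,"rx":0,"ry":0,"rz":11},
    {"x":81,"y":-325,"z":0,"rx":0,"ry":0,"rz":12},
    {"x":90,"y":-360,"z":0,"rx":0,"ry":0,"rz":13},
    {"x":99,"y":-395,"z":0,"rx":0,"ry":0,"rz":15},
    {"x":107,"y":-430,"z":0,"rx":0,"ry":0,"rz":16},
    {"x":112.5,"y":-451,"z":0,"rx":0,"ry":0,"rz":16.4},
    {"x":112.5,"y":-451,"z":0,"rx":0,"ry":0,"rz":16.4},
    {"x":112.5,"y":-451,"z":0,"rx":0,"ry":0,"rz":16.4},
    {"x":112.5,"y":-451,"z":0,"rx":0,"ry":0,"rz":16.4},
  ],
)

```text
time: 13.6
tool_pos: [0.5001, -0.2443, 0.2097]
tool_rot: [3.141, -0.001, 2.95]
contact_force: [0.2, -0.0, -0.6]
opening: 0.0586
grip_force: 12.0
```

Emit:
arm_command(
  series=[
    {"x":0,"y":0,"z":20,"rx":0,"ry":0,"rz":0},
    {"x":0,"y":0,"z":50,"rx":0,"ry":0,"rz":0},
    {"x":0,"y":0,"z":80,"rx":0,"ry":0,"rz":0},
    {"x":0,"y":0,"z":100,"rx":0,"ry":0,"rz":0},
    {"x":0,"y":0,"z":110,"rx":0,"ry":0,"rz":0},
    {"x":0,"y":0,"z":115,"rx":0,"ry":0,"rz":0},
    {"x":0,"y":0,"z":115,"rx":0,"ry":0,"rz":0},
    {"x":0,"y":0,"z":115,"rx":0,"ry":0,"rz":0},
  ],
)

```text
time: 14.4
tool_pos: [0.501, -0.2453, 0.0962]
tool_rot: [-3.141, 0.002, 2.951]
contact_force: [0.3, -0.2, -0.4]
opening: 0.0583
grip_force: 12.0
```

```bash
python3 - <<'E'
from h import *
print(observe()['tool_pos'],observe()['contact_force'])
p=marks('side',['roll','jar','tray_empty']);cv2.imwrite('pics/s4.png',cv2.resize(p['pixels'][180:400,260:500],None,fx=2.5,fy=2.5))
E
```

```text
[ 0.50102988 -0.24527522  0.09615984] [ 0.30628053 -0.17664886 -0.38186394]
side roll [ 0.4991 -0.2422  0.0286] 0.85
side roll [6.824e-01 2.518e-01 4.000e-04] 0.82
side roll [ 5.991e-01  9.350e-02 -3.000e-04] 0.7
side jar [ 0.6236 -0.2685  0.0061] 0.66
side tray_empty [ 0.4999 -0.2463  0.0039] 0.89
```

View pics/s4.png

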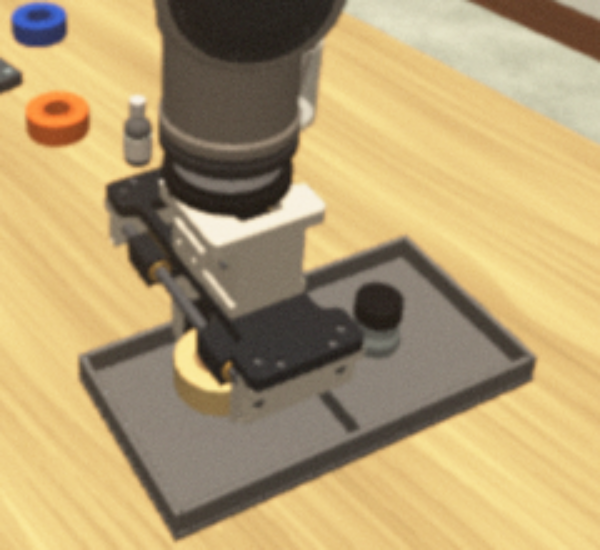

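The roll is over the empty compartment at crop (215,370), clear of the jar at (378,315). Lowering slowly.

Emit:
arm_command(
  series=[
    {"x":0,"y":0,"z":8,"rx":0,"ry":0,"rz":0},
    {"x":0,"y":0,"z":14,"rx":0,"ry":0,"rz":0},
    {"x":0,"y":0,"z":18,"rx":0,"ry":0,"rz":0},
    {"x":0,"y":0,"z":21,"rx":0,"ry":0,"rz":0},
    {"x":0,"y":0,"z":23,"rx":0,"ry":0,"rz":0},
    {"x":0,"y":0,"z":23,"rx":0,"ry":0,"rz":0},
    {"x":0,"y":0,"z":23,"rx":0,"ry":0,"rz":0},
  ],
)

```text
time: 15.3
tool_pos: [0.5005, -0.2452, 0.0722]
tool_rot: [3.142, 0.0, 2.95]
contact_force: [0.9, 0.1, 0.2]
opening: 0.0584
grip_force: 12.0
```

Emit:
arm_command(
  series=[
    {"x":0,"y":0,"z":0.5,"rx":0,"ry":0,"rz":0},
    {"x":0,"y":0,"z":1,"rx":0,"ry":0,"rz":0},
    {"x":0,"y":0,"z":1,"rx":0,"ry":0,"rz":0},
    {"x":0,"y":0,"z":1,"rx":0,"ry":0,"rz":0},
  ],
)

```text
time: 15.7
tool_pos: [0.5006, -0.2452, 0.0716]
tool_rot: [-3.141, 0.001, 2.95]
contact_force: [-1.0, 0.6, 4.8]
opening: 0.0583
grip_force: 12.0
```

Contact force is now 4.8 N upward, so the roll is on the floor. Releasing and rising.

Emit:
arm_command(
  series=[
    {"x":0,"y":0,"z":0,"rx":0,"ry":0,"rz":0},
    {"x":0,"y":0,"z":0,"rx":0,"ry":0,"rz":0},
    {"x":0,"y":0,"z":0,"rx":0,"ry":0,"rz":0},
    {"x":0,"y":0,"z":0,"rx":0,"ry":0,"rz":0},
    {"x":0,"y":0,"z":-10,"rx":0,"ry":0,"rz":0},
    {"x":0,"y":0,"z":-30,"rx":0,"ry":0,"rz":0},
    {"x":0,"y":0,"z":-60,"rx":0,"ry":0,"rz":0},
    {"x":0,"y":0,"z":-100,"rx":0,"ry":0,"rz":0},
    {"x":0,"y":0,"z":-140,"rx":0,"ry":0,"rz":0},
    {"x":0,"y":0,"z":-170,"rx":0,"ry":0,"rz":0},
    {"x":0,"y":0,"z":-170,"rx":0,"ry":0,"rz":0},
    {"x":0,"y":0,"z":-170,"rx":0,"ry":0,"rz":0},
  ],
  hand=72,
)

```text
time: 16.9
tool_pos: [0.5004, -0.2452, 0.2421]
tool_rot: [-3.141, 0.002, 2.95]
contact_force: [0.2, 0.0, -0.3]
opening: 0.0719
grip_force: 0.0
```

```bash
python3 - <<'E'
from h import *
for c in ('top','side'): p=marks(c,['roll','keeper_knob','keeper_pivot'])
K=(.4760,.3215);print(observe()['tool_pos'],observe()['qpos'][5])
rows([(*K,.24,184.5),(*K,.164,184.5)])
E
```

```text
top roll [ 0.6831  0.2507 -0.    ] 0.97
top roll [0.5988 0.0896 0.0024] 0.67
top roll [ 0.4947  0.3426 -0.0016] 0.62
top keeper_knob [0.4735 0.3239 0.1071] 0.74
top keeper_pivot [0.4833 0.2045 0.0808] 0.84
side roll [ 0.498  -0.2443  0.0052] 0.81
side roll [0.6793 0.2509 0.0018] 0.7
side roll [ 6.001e-01  9.130e-02 -4.000e-04] 0.65
side keeper_knob [0.4742 0.3217 0.1106] 0.82
side keeper_pivot [0.4851 0.206  0.0787] 0.73
[ 0.500335   -0.24509394  0.24046353] -1.9725150338666368
xyz [131.7 551.6   1. ] rot [ 1.000e-01 -0.000e+00 -1.055e+02]
xyz [131.6 551.6  77. ] rot [ 1.000e-01 -0.000e+00 -1.055e+02]
```

Emit:
arm_command(
  series=[
    {"x":131,"y":551,"z":0,"rx":0,"ry":0,"rz":-105.5},
    {"x":131,"y":551,"z":0,"rx":0,"ry":0,"rz":-105.5},
    {"x":131,"y":551,"z":0,"rx":0,"ry":0,"rz":-105.5},
    {"x":131,"y":551,"z":0,"rx":0,"ry":0,"rz":-105.5},
    {"x":131,"y":551,"z":0,"rx":0,"ry":0,"rz":-105.5},
    {"x":131,"y":551,"z":0,"rx":0,"ry":0,"rz":-105.5},
    {"x":131,"y":551,"z":0,"rx":0,"ry":0,"rz":-105.5},
    {"x":131,"y":551,"z":0,"rx":0,"ry":0,"rz":-105.5},
    {"x":131,"y":551,"z":0,"rx":0,"ry":0,"rz":-105.5},
    {"x":131,"y":551,"z":0,"rx":0,"ry":0,"rz":-105.5},
    {"x":131,"y":551,"z":0,"rx":0,"ry":0,"rz":-105.5},
    {"x":131,"y":551,"z":0,"rx":0,"ry":0,"rz":-105.5},
    {"x":131,"y":551,"z":0,"rx":0,"ry":0,"rz":-105.5},
    {"x":131,"y":551,"z":0,"rx":0,"ry":0,"rz":-105.5},
    {"x":131,"y":551,"z":0,"rx":0,"ry":0,"rz":-105.5},
    {"x":131,"y":551,"z":0,"rx":0,"ry":0,"rz":-105.5},
    {"x":131,"y":551,"z":0,"rx":0,"ry":0,"rz":-105.5},
    {"x":131,"y":551,"z":0,"rx":0,"ry":0,"rz":-105.5},
    {"x":131,"y":551,"z":0,"rx":0,"ry":0,"rz":-105.5},
  ],
  hand=50,
)

```text
time: 19.2
tool_pos: [0.4768, 0.3204, 0.2413]
tool_rot: [-3.141, 0.0, -1.492]
contact_force: [0.3, 0.2, -0.4]
opening: 0.0502
grip_force: 0.0
```

Down 77 mm, then close on the knob.

Emit:
arm_command(
  series=[
    {"x":0,"y":0,"z":25,"rx":0,"ry":0,"rz":0},
    {"x":0,"y":0,"z":50,"rx":0,"ry":0,"rz":0},
    {"x":0,"y":0,"z":68,"rx":0,"ry":0,"rz":0},
    {"x":0,"y":0,"z":76,"rx":0,"ry":0,"rz":0},
    {"x":0,"y":0,"z":76,"rx":0,"ry":0,"rz":0},
    {"x":0,"y":0,"z":76,"rx":0,"ry":0,"rz":0},
  ],
)

```text
time: 19.8
tool_pos: [0.4772, 0.3209, 0.166]
tool_rot: [-3.14, 0.001, -1.492]
contact_force: [-0.0, -0.4, 0.5]
opening: 0.05
grip_force: 0.0
```

Emit:
arm_command(
  series=[
    {"x":0,"y":0,"z":0,"rx":0,"ry":0,"rz":0},
    {"x":0,"y":0,"z":0,"rx":0,"ry":0,"rz":0},
    {"x":0,"y":0,"z":0,"rx":0,"ry":0,"rz":0},
    {"x":0,"y":0,"z":0,"rx":0,"ry":0,"rz":0},
    {"x":0,"y":0,"z":0,"rx":0,"ry":0,"rz":0},
    {"x":0,"y":0,"z":0,"rx":0,"ry":0,"rz":0},
  ],
  hand=0,
  squeeze=12,
)

```text
time: 20.4
tool_pos: [0.4767, 0.3207, 0.1654]
tool_rot: [-3.141, 0.0, -1.492]
contact_force: [-0.7, 0.7, 0.9]
opening: 0.0136
grip_force: 12.0
```

```bash
python3 - <<'E'
from h import *
o=observe();p=o['tool_pos'];c=np.array([.4843,.2056]);d=p[:2]-c;print(p,np.hypot(*d),np.degrees(np.arctan2(d[1],d[0])),np.degrees(o['tool_rot'][2])-90)
E
```

```text
[0.47669061 0.32074362 0.16536612] 0.11539478571435452 93.7809538504136 -175.46402950050583
```

Emit:
arm_command(
  series=[
    {"x":0.6,"y":-12,"z":0,"rx":0,"ry":0,"rz":6},
    {"x":2.5,"y":-24,"z":0,"rx":0,"ry":0,"rz":12},
    {"x":5.7,"y":-35.5,"z":0,"rx":0,"ry":0,"rz":18},
    {"x":10,"y":-47,"z":0,"rx":0,"ry":0,"rz":24},
    {"x":15.5,"y":-57.5,"z":0,"rx":0,"ry":0,"rz":30},
    {"x":22,"y":-68,"z":0,"rx":0,"ry":0,"rz":36},
    {"x":27,"y":-74.2,"z":0,"rx":0,"ry":0,"rz":40},
  ],
)

```text
time: 21.1
tool_pos: [0.5526, 0.2982, 0.1652]
tool_rot: [3.141, -0.003, -2.194]
contact_force: [-4.5, -5.1, 4.2]
opening: 0.0135
grip_force: 12.0
```

Emit:
arm_command(
  series=[
    {"x":0.6,"y":-12,"z":0,"rx":0,"ry":0,"rz":6},
    {"x":2.5,"y":-24,"z":0,"rx":0,"ry":0,"rz":12},
    {"x":5.7,"y":-35.5,"z":0,"rx":0,"ry":0,"rz":18},
    {"x":10,"y":-47,"z":0,"rx":0,"ry":0,"rz":24},
    {"x":15.5,"y":-57.5,"z":0,"rx":0,"ry":0,"rz":30},
    {"x":22,"y":-68,"z":0,"rx":0,"ry":0,"rz":36},
    {"x":27,"y":-74.2,"z":0,"rx":0,"ry":0,"rz":40},
    {"x":27,"y":-74.2,"z":0,"rx":0,"ry":0,"rz":40},
    {"x":27,"y":-74.2,"z":0,"rx":0,"ry":0,"rz":40},
  ],
)

```text
time: 22.0
tool_pos: [0.5948, 0.2337, 0.165]
tool_rot: [3.142, -0.008, -2.888]
contact_force: [-12.0, -3.3, 6.9]
opening: 0.0132
grip_force: 12.0
```

```bash
python3 - <<'E'
from h import *
o=observe();p=o['tool_pos'];c=np.array([.4843,.2056]);d=p[:2]-c;print(p,np.hypot(*d),np.degrees(np.arctan2(d[1],d[0])),np.degrees(o['tool_rot'][2])-90)
E
```

```text
[0.59484522 0.23365356 0.16501435] 0.11404931923284194 14.23960598609145 -255.4871871077968
```

Emit:
arm_command(
  series=[
    {"x":1.5,"y":-4,"z":0,"rx":0,"ry":0,"rz":2},
    {"x":2,"y":-8,"z":0,"rx":0,"ry":0,"rz":4},
    {"x":2.2,"y":-11,"z":0,"rx":0,"ry":0,"rz":5.5},
    {"x":2.5,"y":-14,"z":0,"rx":0,"ry":0,"rz":7},
    {"x":2.5,"y":-14,"z":0,"rx":0,"ry":0,"rz":7},
    {"x":2.5,"y":-14,"z":0,"rx":0,"ry":0,"rz":7},
  ],
)

```text
time: 22.6
tool_pos: [0.5969, 0.2202, 0.1651]
tool_rot: [-3.141, -0.005, -3.01]
contact_force: [-6.7, -0.8, 5.1]
opening: 0.0141
grip_force: 12.0
```

Emit:
arm_command(
  series=[
    {"x":0.2,"y":-2,"z":0,"rx":0,"ry":0,"rz":1},
    {"x":0.2,"y":-4,"z":0,"rx":0,"ry":0,"rz":2},
    {"x":0.2,"y":-4,"z":0,"rx":0,"ry":0,"rz":2},
    {"x":0.2,"y":-4,"z":0,"rx":0,"ry":0,"rz":2},
  ],
)

```text
time: 23.0
tool_pos: [0.5972, 0.2163, 0.1651]
tool_rot: [-3.141, -0.005, -3.045]
contact_force: [-7.7, -1.0, 4.5]
opening: 0.0135
grip_force: 12.0
```

Emit:
arm_command(
  series=[
    {"x":0.3,"y":-1,"z":0,"rx":0,"ry":0,"rz":0.5},
    {"x":0.5,"y":-2,"z":0,"rx":0,"ry":0,"rz":1},
    {"x":0.5,"y":-2,"z":0,"rx":0,"ry":0,"rz":1},
    {"x":0.5,"y":-2,"z":0,"rx":0,"ry":0,"rz":1},
  ],
)

```text
time: 23.4
tool_pos: [0.5972, 0.2149, 0.1651]
tool_rot: [3.141, -0.004, -3.062]
contact_force: [-5.5, 1.7, 3.4]
opening: 0.0134
grip_force: 12.0
```

Emit:
arm_command(
  series=[
    {"x":0.3,"y":-1,"z":0,"rx":0,"ry":0,"rz":0.5},
    {"x":0.3,"y":-2,"z":0,"rx":0,"ry":0,"rz":1},
    {"x":0.3,"y":-2,"z":0,"rx":0,"ry":0,"rz":1},
    {"x":0.3,"y":-2,"z":0,"rx":0,"ry":0,"rz":1},
  ],
)

```text
time: 23.8
tool_pos: [0.5971, 0.2146, 0.1651]
tool_rot: [3.138, -0.003, -3.079]
contact_force: [-5.5, 8.1, 2.4]
opening: 0.0137
grip_force: 12.0
```

Emit:
arm_command(
  series=[
    {"x":0,"y":-1,"z":0,"rx":0,"ry":0,"rz":0},
    {"x":0,"y":-2,"z":0,"rx":0,"ry":0,"rz":0},
    {"x":0,"y":-2,"z":0,"rx":0,"ry":0,"rz":0},
    {"x":0,"y":-2,"z":0,"rx":0,"ry":0,"rz":0},
  ],
)

```text
time: 24.2
tool_pos: [0.5971, 0.2143, 0.1652]
tool_rot: [3.135, -0.002, -3.079]
contact_force: [-5.0, 15.0, 1.1]
opening: 0.014
grip_force: 12.0
```

The knob no longer moves under 15 N, so the keeper is at its stop. Releasing and rising straight.

Emit:
arm_command(
  series=[
    {"x":0,"y":0,"z":0,"rx":0,"ry":0,"rz":0},
    {"x":0,"y":0,"z":0,"rx":0,"ry":0,"rz":0},
    {"x":0,"y":0,"z":0,"rx":0,"ry":0,"rz":0},
    {"x":0,"y":0,"z":0,"rx":0,"ry":0,"rz":0},
    {"x":0,"y":0,"z":-30,"rx":0,"ry":0,"rz":0},
    {"x":0,"y":0,"z":-60,"rx":0,"ry":0,"rz":0},
    {"x":0,"y":0,"z":-90,"rx":0,"ry":0,"rz":0},
    {"x":120,"y":0,"z":-100,"rx":0,"ry":0,"rz":0},
    {"x":120,"y":0,"z":-100,"rx":0,"ry":0,"rz":0},
    {"x":120,"y":0,"z":-100,"rx":0,"ry":0,"rz":0},
    {"x":120,"y":0,"z":-100,"rx":0,"ry":0,"rz":0},
    {"x":120,"y":0,"z":-100,"rx":0,"ry":0,"rz":0},
  ],
  hand=50,
)

```text
time: 25.4
tool_pos: [0.4797, 0.2029, 0.2658]
tool_rot: [3.141, 0.002, -3.08]
contact_force: [-0.0, 0.3, -0.5]
opening: 0.0498
grip_force: 0.0
```

```bash
python3 - <<'E'
from h import *
for c in('top','side'):
    p=marks(c,['keeper_knob','keeper_pivot','jar','dropper','brush_cup','low_roll'])
cv2.imwrite('pics/s5.png',cv2.resize(p['pixels'][120:400,160:500],None,fx=2.1,fy=2.1))
E
```

```text
top keeper_knob [0.5997 0.2168 0.1079] 0.57
top jar [ 0.6275 -0.266   0.0026] 0.65
top jar [ 5.710e-01  2.152e-01 -1.000e-04] 0.4
top dropper [ 0.5008 -0.2431  0.0065] 0.48
top brush_cup [ 0.7751 -0.0128  0.0021] 0.91
top brush_cup [0.5674 0.212  0.0137] 0.25
side keeper_knob [0.5992 0.2149 0.1095] 0.67
side keeper_pivot [0.4872 0.2053 0.0794] 0.55
side jar [ 0.6233 -0.2675  0.006 ] 0.83
side jar [ 0.4995 -0.2478  0.0006] 0.19
side dropper [0.6302 0.008  0.0018] 0.67
side brush_cup [ 7.798e-01 -1.110e-02  5.000e-04] 0.94
side low_roll [0.5647 0.2167 0.0164] 0.46
```

View pics/s5.png

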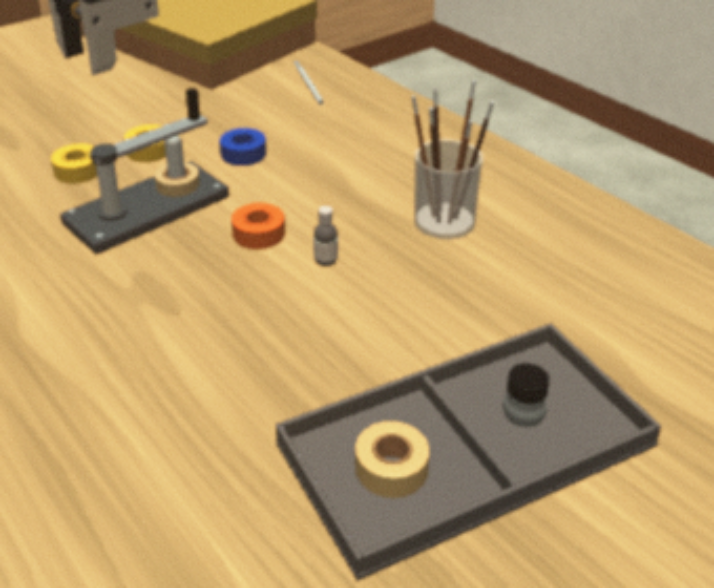

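The roll lies flat in the empty compartment at crop (392,457). The keeper is over the spindle with the lower roll at (178,178), and the dropper, cup and jar have not moved.

```bash
python3 -c "
from cell import *
print(hand_in())"
```

```text
the job is handed in; nothing more can be done
None
```

The job is handed in, with no verdict shown: the upper roll lies flat in the empty tray compartment, the lower roll is on the spindle, the keeper is closed to its stop, and the jar, dropper and brush cup are where they started.

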